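Confirm a pick in the parts stockroom

TASK

Confirm the pick from the blue bin: with the fingertips gently press the white button in front of the blue bin fully down and let it come up again, then gently press the green button on the grey console fully down, where it latches, and withdraw. Leave the other bins and their buttons untouched and do not move the cartons or the pulley; nothing is to be picked up.

Things in the scene. Friction and masses are not known exactly. Their poses are not given: they have to be found in the camera images.
- bin_blue: Fixed pick station: black button block (60 x 70 mm, top at 35 mm) at the front, behind it an open blue bin with brown cartons. Origin on the bench under the button's centre. Own +x points from button to bin: the bin spans x 50 to 200, y -60 to +60 mm; walls reach 81 mm above the bench, front lip 46 mm. Stations and console swap places from run to run.
- confirm_blue_top (a point): Centre of the top face of the round white confirm button (34 mm across) in front of the blue bin, 49 mm above the bench when up. It stands 14 mm proud of its block, is pressed straight down and travels 6 mm.
- confirm_blue (a joint): How far the blue bin's confirm button is pressed: 0 up, 0.006 m fully down. Spring return: about 1 N starts it, 4 N holds it fully down, and it comes back up by itself.
- bin_yellow: Fixed pick station: black button block (60 x 70 mm, top at 35 mm) at the front, behind it an open yellow bin with steel cylinders. Origin on the bench under the button's centre. Own +x points from button to bin: the bin spans x 50 to 200, y -60 to +60 mm; walls reach 81 mm above the bench, front lip 46 mm. Stations and console swap places from run to run.
- confirm_yellow_top (a point): Centre of the top face of the round white confirm button (34 mm across) in front of the yellow bin, 49 mm above the bench when up. It stands 14 mm proud of its block, is pressed straight down and travels 6 mm.
- confirm_yellow (a joint): How far the yellow bin's confirm button is pressed: 0 up, 0.006 m fully down. Spring return: about 1 N starts it, 4 N holds it fully down, and it comes back up by itself.
- bin_red: Fixed pick station: black button block (60 x 70 mm, top at 35 mm) at the front, behind it an open red bin with white boxes. Origin on the bench under the button's centre. Own +x points from button to bin: the bin spans x 50 to 200, y -60 to +60 mm; walls reach 81 mm above the bench, front lip 46 mm. Stations and console swap places from run to run.
- confirm_red_top (a point): Centre of the top face of the round white confirm button (34 mm across) in front of the red bin, 49 mm above the bench when up. It stands 14 mm proud of its block, is pressed straight down and travels 6 mm.
- confirm_red (a joint): How far the red bin's confirm button is pressed: 0 up, 0.006 m fully down. Spring return: about 1 N starts it, 4 N holds it fully down, and it comes back up by itself.
- console: Grey order console, fixed to the bench: a box 115 mm (x) by 110 mm (y), 40 mm high, with a green mushroom button on a yellow ring. Origin: on the bench directly under the centre of the green button; the box spans x -40 to +75 mm.
- order_done_top (a point): Centre of the top of the green order-complete button (44 mm across, slightly domed), 61 mm above the bench when up. It is pressed straight down, travels 8 mm, and latches: it stays where it is left.
- order_done (a joint): How far the green button is pressed: 0 up, 0.008 m fully down. No spring: it moves under about 3.5 to 5 N and stays down.
- carton_brown_center (a point): Centre of a loose brown carton, 70 x 55 mm and 50 mm high, standing on the bench nearer the robot than the stations. Not part of the job.
- carton_white_center (a point): Centre of a loose white carton, 45 x 45 mm and 65 mm high, standing on the bench nearer the robot than the stations. Not part of the job.
- pulley_center (a point): Centre of a loose aluminium pulley, 68 mm across and 40 mm high with its hub up, on the bench nearer the robot than the stations. Not part of the job.
There are look-alikes about, which are no part of the job. There is more than one size of the console; the job needs the largest.

How it is judged:
By the outcome, as a careful person would: the job done as asked, in the order asked, and still so for the second after the job is handed in, with the robot touching nothing.
It also fails if it takes over 38 s, if anything falls off the work surface, if the arm or the gripper's body presses on something with over 40 N, if the wrist force passes 120 N, or if a joint passes its speed limit or range.

ROBOT

A 6-joint arm with a two-finger parallel gripper is mounted at the origin on the work surface. World frame = base frame: x ahead of the robot, y to its left, z up, the work surface at z = 0. Lengths are in m, angles in rad, forces in N, time in s.
With the tool pointing down it reaches from about 0.325 to 0.9 m from the base axis. Payload 6.1 kg.
Tool frame: the origin (TCP) lies between the finger pads; the fingertips stand env.tip_reach ahead of it and the grasp point (between the pads) lies 8 mm behind it (env.tip_reach is the distance from the TCP to the fingertips, in m); z points along the fingers, y is the line along which they close (so a half turn about z gives the same grasp; the last joint's range is limited). The gripper opens to 87 mm and grips with 3 to 60 N. Pads are 19 mm wide; open, the fingers measure 117 mm over their backs; the gripper's body (75 mm by 190 mm) begins 51 mm behind the grasp point.
Start: joints at [1.078, 0.22, 1.526, -0, 1.395, -0.126], TCP at [0.224, 0.583, 0.234] pointing down, gripper open.
Joint ranges: [-2.98, 2.98], [-0.91, 2.08], [0.09, 2.57], [-1.24, 4.39], [0.2, 2.65], [-2.68, 2.68]. Speed limits (rad/s): [2.57, 2.57, 3.01, 3.14, 3.14, 3.14].

INTERFACE

Orientations are given as a unit quaternion [w, x, y, z].
In Python, from plant import telemetry, optics, workorder, env gives the robot as it stands.
- The arm moves only by the tool arm_command, never from a script. Its argument "commands" is a list of rows, each a list of 7 numbers: the finger opening in mm, from 0 to 87, then the shift along the tool's x, y, z scaled (see below), then the turn, a rotation vector about the tool's x, y, z scaled (see below). A call has exactly 10 rows; each row is the pose to reach, as a shift and turn from the pose commanded when the call began, along the tool's axes at that moment, turning the shorter way round; what a row does not reach only later rows make up. The controller multiplies each number of a shift by 0.12 m and each number of a turn by 2 pi rad. A row lasts 1/12 s, in which the tool goes at most 41.7 mm and 7.16 degrees, less where a joint would pass 70% of its speed; a pose out of reach is approached as far as the arm can. A call with a number of a shift or a turn outside -1 to 1 is refused whole. A call with a gripper value outside its range is refused whole. The fingers move at their own pace and stop on an object; "newtons" is the grip in N (left out, the last holds). Time passes only in rows, so rows that repeat a pose let the fingers close, or fill a call up. It gives the time, the measured TCP pose, the force, the opening and the grip force at its end, in the units of the state.
- telemetry.observe(): the state, without advancing time (a new reading comes with each control period).
- optics.read_camera(name): name is "side" or "top"; returns a dict with "image" (480x640x3 uint8, red, green, blue), "intrinsics" (3x3 intrinsics, pixels), "rvec" (rotation vector, rad) and "tvec" (3), from world to camera coordinates, as OpenCV has them. Camera axes: x right, y down, z forward; pixel columns grow to the right and rows downward; lengths in m; the calibration is good to about 2 mm. A picture is of the moment at which its call begins. There is no depth.
- workorder.job_done(): hands the job in; it is judged then, once.
The state is a dict: "clock": time; "joint_positions": joint angles; "qvel": joint speeds; "joint_efforts": joint torques, N m; "eef_pos": TCP position; "ee_rot": TCP orientation; "contact_force": force on the tool from outside, world axes, zero at the start; "wrist_torque": the same for the moment, N m; "gripper_width": finger opening in m; "finger_force": force on a finger pad.
Only numpy, scipy, OpenCV 4.12 (cv2) and the standard library are available. Lean on these libraries where they do the work, as an engineer would, in place of code of your own. Each camera call takes 0.05 s, during which the arm holds its last target. There are 200 camera calls.

## Working session

There is one attempt and no reset: what is moved stays moved. The work goes in short steps, Python scripts to look and compute and a tool call to move; the robot and the scene stay as the last step left them, time stands still between calls to the robot, and variables do not carry over. Pictures are saved under pics/ and viewed, at most 10 in all, crops included, and the job is handed in when it is done.

Besides the shell and the picture viewer there is one more tool, called after ">>>" as a command line: name --pt "numbers of a row" for each row, then --argument value for the rest. arm_command: Moves the arm, as the interface text tells. Its arguments: {"type":"object","properties":{"commands":{"type":"array","items":{"type":"array","items":{"type":"number"}}},"newtons":{"type":"number"}},"required":["commands"]}

```bash
mkdir -p pics; python3 - <<'E'
from plant import telemetry, optics, env
import cv2
for n in("top","side"):
    c=optics.read_camera(n); cv2.imwrite(f"pics/{n}0.png",c["image"][:,:,::-1]); print(n,c["intrinsics"].tolist(),c["rvec"],c["tvec"])
s=telemetry.observe(); print(env.tip_reach,{k:s[k] for k in("clock","eef_pos","ee_rot","gripper_width","contact_force")})
E
```

```text
top [[603.5192704300517, 0.0, 319.8940951974418], [0.0, 603.5192704300517, 241.23380954141473], [0.0, 0.0, 1.0]] [ 2.1849354  -2.13720809  0.05999203] [-0.05834231  0.50819466  1.18990212]
side [[537.1107536812514, 0.0, 324.6161485670482], [0.0, 537.1107536812514, 240.6193460404474], [0.0, 0.0, 1.0]] [ 2.28420236 -0.21586035  0.07954573] [-0.50487371  0.09275707  1.06464101]
0.011 {'clock': 0.1, 'eef_pos': array([0.2238777 , 0.58295241, 0.23253406]), 'ee_rot': array([-2.67461861e-04,  1.82364953e-01,  9.83230520e-01, -8.34720873e-04]), 'gripper_width': 0.08710287820455953, 'contact_force': array([-0.25344414, -1.08880878, -0.26527228])}
```

View pics/top0.png

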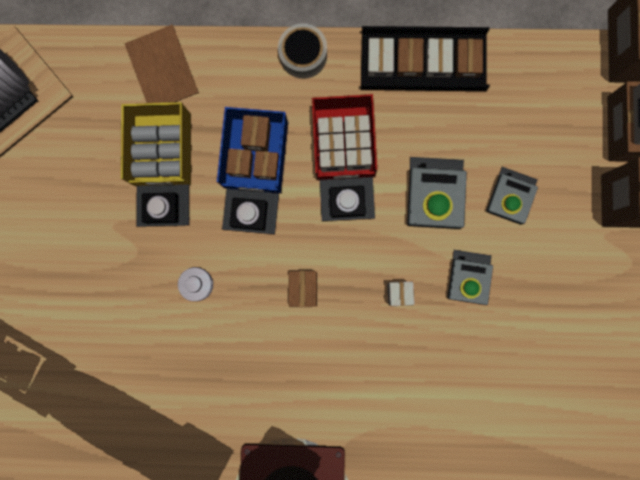

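View pics/side0.png

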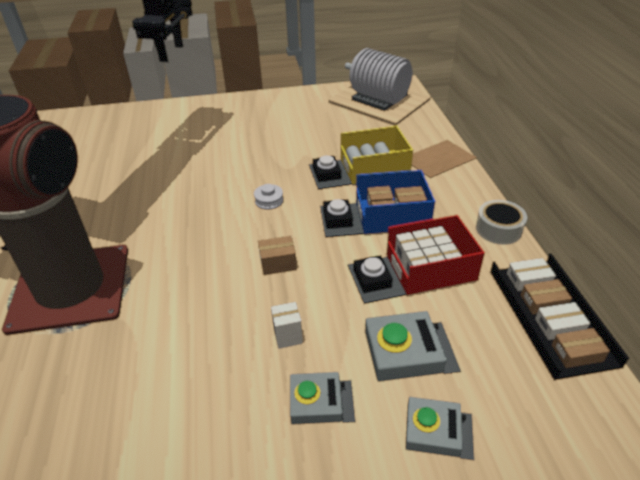

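The top view has the blue station's white button at about (247,212), in front of the blue bin with brown cartons. The yellow button is at (158,207) and the red at (347,201). There are three consoles, with green buttons at (438,205), (512,203) and (471,287). The one at (438,205) is clearly the largest, and in the side view it is at (395,335). I'll measure both targets and crop to confirm.

```bash
cat > h.py <<'E'
import cv2, numpy as np
from plant import telemetry, optics, env
from scipy.spatial.transform import Rotation as R
def ray(c,uv):
    M=cv2.Rodrigues(np.array(c["rvec"]))[0]; d=M.T@np.linalg.inv(c["intrinsics"])@[*uv,1]
    return -M.T@np.array(c["tvec"]).ravel(), d/np.linalg.norm(d)
def plane(c,uv,z):
    o,d=ray(c,uv); return o+d*(z-o[2])/d[2]
def tri(r1,r2):
    (a,d),(b,e)=r1,r2; s=np.linalg.lstsq(np.c_[d,-e],b-a,rcond=None)[0]
    p,q=a+s[0]*d,b+s[1]*e; return (p+q)/2, np.linalg.norm(p-q)
def blobs(img,kind,amin=30):
    h=cv2.cvtColor(img,cv2.COLOR_RGB2HSV)
    m=cv2.inRange(h,(45,90,40),(85,255,255)) if kind=="green" else cv2.inRange(h,(0,0,125),(180,45,255))
    n,_,st,ce=cv2.connectedComponentsWithStats(m)
    return [(ce[i].round(1),st[i].tolist()) for i in range(1,n) if st[i][4]>=amin]
E
python3 - <<'E'
from h import *
T=optics.read_camera("top");S=optics.read_camera("side")
near=lambda b,p:min(b,key=lambda q:np.hypot(*(q[0]-p)))
for n,k,z,t,s in[("blue","white",.049,(247,212),(338,206)),("yellow","white",.049,(158,207),(326,161)),("red","white",.049,(347,201),(373,266)),
  ("big","green",.061,(438,205),(395,335)),("g2","green",.04,(512,203),(427,417)),("g3","green",.04,(471,287),(307,390))]:
    a=near(blobs(T["image"],k),t);b=near(blobs(S["image"],k),s)
    P,g=tri(ray(T,a[0]),ray(S,b[0]))
    w=a[1][2]; dia=np.linalg.norm(plane(T,a[0]+[w/2,0],z)-plane(T,a[0]-[w/2,0],z))
    print(n,a[0],a[1],b[0],b[1],"tri",P.round(4),"gap",g.round(4),"top",plane(T,a[0],z).round(4),"side",plane(S,b[0],z).round(4),"dia",dia.round(4))
im=T["image"][90:310,200:560,::-1]; cv2.imwrite("pics/crop.png",cv2.resize(im,(720,440),interpolation=cv2.INTER_CUBIC))
s=telemetry.observe(); print(R.from_quat(np.roll(s["ee_rot"],-1)).as_matrix().round(3))
E
```

```text
blue [247.2 212.8] [237, 203, 21, 21, 344] [337.2 206.1] [328, 199, 20, 16, 213] tri [0.5607 0.098  0.0432] gap 0.0009 top [0.5604 0.0971 0.049 ] side [0.5587 0.0907 0.049 ] dia 0.0417
yellow [156.7 206.2] [148, 197, 20, 20, 288] [326.  161.2] [318, 155, 18, 13, 158] tri [0.5701 0.2802 0.0426] gap 0.0018 top [0.5701 0.2782 0.049 ] side [0.5674 0.2704 0.049 ] dia 0.0401
red [347.2 200.2] [337, 190, 21, 21, 362] [372.4 266.1] [361, 257, 23, 19, 300] tri [ 0.5898 -0.1     0.0425] gap 0.0007 top [ 0.5892 -0.0999  0.049 ] side [ 0.5875 -0.1064  0.049 ] dia 0.0413
big [438.2 204.4] [428, 194, 22, 22, 354] [394.6 333.2] [383, 323, 25, 22, 425] tri [ 0.5825 -0.277   0.0564] gap 0.0011 top [ 0.5824 -0.2763  0.061 ] side [ 0.5806 -0.2805  0.061 ] dia 0.0424
g2 [512.7 202.9] [506, 196, 15, 15, 166] [426.7 416.3] [418, 407, 19, 19, 281] tri [ 0.5906 -0.4251  0.0408] gap 0.0012 top [ 0.5913 -0.4254  0.04  ] side [ 0.5902 -0.4246  0.04  ] dia 0.0292
g3 [471.2 287.6] [464, 281, 15, 14, 168] [306.8 389. ] [298, 381, 18, 17, 249] tri [ 0.4227 -0.3446  0.0402] gap 0.0011 top [ 0.4232 -0.3446  0.04  ] side [ 0.4221 -0.3444  0.04  ] dia 0.029
[[-0.933  0.359 -0.001]
 [ 0.359  0.933 -0.001]
 [ 0.    -0.001 -1.   ]]
```

View pics/crop.png

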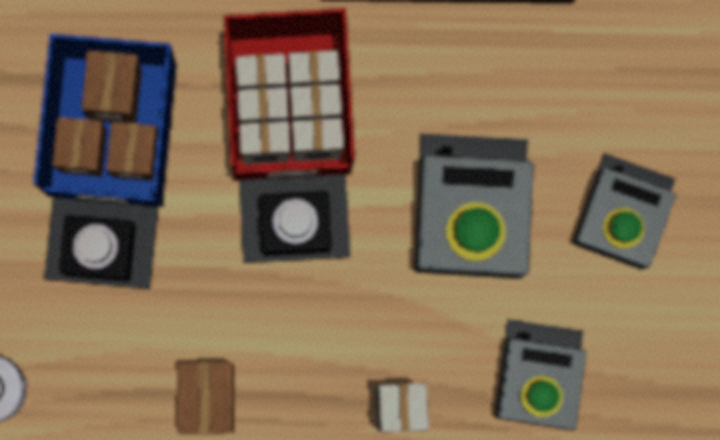

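The crop confirms it. Crop (95,245) is the blue station's button, with brown cartons in the blue bin behind it. Crop (476,230) is the green button of the largest console: I measure 42 mm across, against 29 mm for the two look-alikes. The targets are (0.560, 0.097) and (0.582, -0.277). Next I approach high with the fingers closed.

>>> arm_command --pt "0 -0.1 -0.07 0 0 0 0" --pt "0 -0.2 -0.14 0 0 0 0" --pt "0 -0.3 -0.21 0 0 0 0" --pt "0 -0.4 -0.28 0 0 0 0" --pt "0 -0.5 -0.35 0 0 0 0" --pt "0 -0.6 -0.42 0 0 0 0" --pt "0 -0.7 -0.49 0 0 0 0" --pt "0 -0.8 -0.56 0 0 0 0" --pt "0 -0.9 -0.63 0 0 0 0" --pt "0 -1.0 -0.7 0 0 0 0" --newtons 10

```text
clock: 1.03
eef_pos: [0.3069, 0.4607, 0.2337]
ee_rot: [0.0, 0.182, 0.983, 0.0]
contact_force: [0.1, -0.2, 0.2]
gripper_width: 0.0283
finger_force: 0.0
```

>>> arm_command --pt "0 -0.1 -0.07 0 0 0 0" --pt "0 -0.2 -0.14 0 0 0 0" --pt "0 -0.3 -0.21 0 0 0 0" --pt "0 -0.4 -0.28 0 0 0 0" --pt "0 -0.5 -0.35 0 0 0 0" --pt "0 -0.6 -0.42 0 0 0 0" --pt "0 -0.7 -0.49 0 0 0 0" --pt "0 -0.8 -0.56 0 0 0 0" --pt "0 -0.9 -0.63 0 0 0 0" --pt "0 -1.0 -0.7 0 0 0 0"

```text
clock: 1.87
eef_pos: [0.3885, 0.3391, 0.2336]
ee_rot: [0.0, 0.182, 0.983, 0.0]
contact_force: [-0.2, 0.3, 0.0]
gripper_width: 0.0007
finger_force: 0.0
```

>>> arm_command --pt "0 -0.1 -0.07 0 0 0 0" --pt "0 -0.2 -0.14 0 0 0 0" --pt "0 -0.3 -0.21 0 0 0 0" --pt "0 -0.4 -0.28 0 0 0 0" --pt "0 -0.5 -0.35 0 0 0 0" --pt "0 -0.6 -0.42 0 0 0 0" --pt "0 -0.7 -0.49 0 0 0 0" --pt "0 -0.8 -0.56 0 0 0 0" --pt "0 -0.9 -0.63 0 0 0 0" --pt "0 -1.0 -0.7 0 0 0 0"

```text
clock: 2.7
eef_pos: [0.4702, 0.2176, 0.2336]
ee_rot: [0.0, 0.183, 0.983, 0.0]
contact_force: [0.4, 0.4, 0.6]
gripper_width: 0.0006
finger_force: 0.0
```

>>> arm_command --pt "0 -0.1 -0.07 0 0 0 0" --pt "0 -0.2 -0.14 0 0 0 0" --pt "0 -0.3 -0.21 0.1 0 0 0" --pt "0 -0.4 -0.28 0.2 0 0 0" --pt "0 -0.5 -0.35 0.3 0 0 0" --pt "0 -0.6 -0.42 0.4 0 0 0" --pt "0 -0.7 -0.49 0.5 0 0 0" --pt "0 -0.8 -0.56 0.6 0 0 0" --pt "0 -0.9 -0.63 0.7 0 0 0" --pt "0 -1.0 -0.7 0.8 0 0 0"

```text
clock: 3.53
eef_pos: [0.5523, 0.0963, 0.1364]
ee_rot: [-0.0, 0.182, 0.983, 0.0]
contact_force: [0.1, 0.4, 0.1]
gripper_width: 0.0007
finger_force: 0.0
```

>>> arm_command --pt "0 -0.02 0.01 0.06 0 0 0" --pt "0 -0.04 0.02 0.12 0 0 0" --pt "0 -0.06 0.03 0.18 0 0 0" --pt "0 -0.06 0.03 0.24 0 0 0" --pt "0 -0.06 0.03 0.3 0 0 0" --pt "0 -0.06 0.03 0.36 0 0 0" --pt "0 -0.06 0.03 0.42 0 0 0" --pt "0 -0.06 0.03 0.47 0 0 0" --pt "0 -0.06 0.03 0.5 0 0 0" --pt "0 -0.06 0.03 0.5 0 0 0"

```text
clock: 4.37
eef_pos: [0.5589, 0.0985, 0.0764]
ee_rot: [-0.001, 0.182, 0.983, -0.0]
contact_force: [-0.2, -0.6, -0.2]
gripper_width: 0.0005
finger_force: 0.0
```

```bash
python3 - <<'E'
from h import *
S=optics.read_camera("side");T=optics.read_camera("top")
a=cv2.resize(S["image"][100:300,240:440],(400,400),interpolation=cv2.INTER_CUBIC)
b=cv2.resize(T["image"][110:310,150:350],(400,400),interpolation=cv2.INTER_CUBIC)
cv2.imwrite("pics/near.png",np.hstack([a,b])[:,:,::-1])
s=telemetry.observe();print(s["clock"],s["eef_pos"],s["contact_force"])
E
```

```text
4.4667 [0.55972052 0.09842241 0.07755529] [-0.15829836  0.18653293 -0.59808265]
```

View pics/near.png

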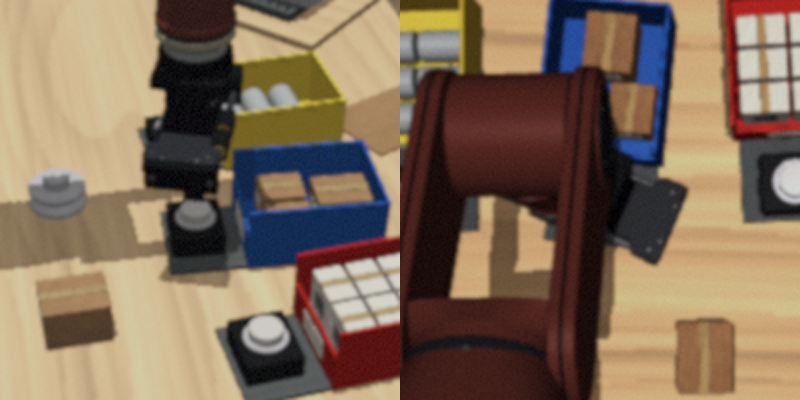

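The closed fingertips (side crop about (195,195)) are right above the blue station's button. Next I press slowly.

>>> arm_command --pt "0 0 0 0.05 0 0 0" --pt "0 0 0 0.09 0 0 0" --pt "0 0 0 0.12 0 0 0" --pt "0 0 0 0.135 0 0 0" --pt "0 0 0 0.15 0 0 0" --pt "0 0 0 0.165 0 0 0" --pt "0 0 0 0.175 0 0 0" --pt "0 0 0 0.185 0 0 0" --pt "0 0 0 0.19 0 0 0" --pt "0 0 0 0.19 0 0 0"

```text
clock: 5.3
eef_pos: [0.5595, 0.0984, 0.0548]
ee_rot: [-0.0, 0.182, 0.983, -0.0]
contact_force: [-4.3, -0.8, 3.3]
gripper_width: 0.0006
finger_force: 1.8
```

>>> arm_command --pt "0 0 0 0.003 0 0 0" --pt "0 0 0 0.006 0 0 0" --pt "0 0 0 0.009 0 0 0" --pt "0 0 0 0.012 0 0 0" --pt "0 0 0 0.015 0 0 0" --pt "0 0 0 0.018 0 0 0" --pt "0 0 0 0.02 0 0 0" --pt "0 0 0 0.02 0 0 0" --pt "0 0 0 0.02 0 0 0" --pt "0 0 0 0.02 0 0 0"

```text
clock: 6.13
eef_pos: [0.5598, 0.0984, 0.0541]
ee_rot: [-0.0, 0.182, 0.983, -0.0]
contact_force: [-9.1, -1.1, 16.2]
gripper_width: 0.0003
finger_force: 7.9
```

The force jumped to 16 N and the tip stalled at z 0.043, so the button is fully down. Now I lift and move across, high, to the console.

>>> arm_command --pt "0 0 0 -0.03 0 0 0" --pt "0 0 0 -0.08 0 0 0" --pt "0 0 0 -0.16 0 0 0" --pt "0 0 0 -0.26 0 0 0" --pt "0 0 0 -0.36 0 0 0" --pt "0 0 0 -0.46 0 0 0" --pt "0 0 0 -0.56 0 0 0" --pt "0 0 0 -0.66 0 0 0" --pt "0 0 0 -0.76 0 0 0" --pt "0 0 0 -0.8 0 0 0"

```text
clock: 6.97
eef_pos: [0.5609, 0.0985, 0.1511]
ee_rot: [0.002, 0.182, 0.983, 0.0]
contact_force: [0.7, 1.1, 0.8]
gripper_width: 0.0005
finger_force: 0.0
```

>>> arm_command --pt "0 -0.04 -0.09 0 0 0 0" --pt "0 -0.08 -0.18 0 0 0 0" --pt "0 -0.12 -0.28 0 0 0 0" --pt "0 -0.17 -0.38 0 0 0 0" --pt "0 -0.21 -0.48 0 0 0 0" --pt "0 -0.26 -0.57 0 0 0 0" --pt "0 -0.3 -0.67 0 0 0 0" --pt "0 -0.35 -0.76 0 0 0 0" --pt "0 -0.39 -0.86 0 0 0 0" --pt "0 -0.43 -0.95 0 0 0 0"

```text
clock: 7.8
eef_pos: [0.567, -0.028, 0.1483]
ee_rot: [-0.0, 0.183, 0.983, -0.0]
contact_force: [-0.0, -0.7, 0.2]
gripper_width: 0.0005
finger_force: 0.0
```

>>> arm_command --pt "0 -0.04 -0.09 0 0 0 0" --pt "0 -0.08 -0.18 0 0 0 0" --pt "0 -0.12 -0.28 0 0 0 0" --pt "0 -0.17 -0.38 0 0 0 0" --pt "0 -0.21 -0.48 0 0 0 0" --pt "0 -0.26 -0.57 0 0 0 0" --pt "0 -0.3 -0.67 0 0 0 0" --pt "0 -0.35 -0.76 0 0 0 0" --pt "0 -0.39 -0.86 0 0 0 0" --pt "0 -0.43 -0.95 0 0 0 0"

```text
clock: 8.63
eef_pos: [0.5743, -0.1528, 0.1483]
ee_rot: [-0.0, 0.182, 0.983, -0.0]
contact_force: [-0.4, 0.3, -0.8]
gripper_width: 0.0006
finger_force: 0.0
```

>>> arm_command --pt "0 -0.04 -0.09 0 0 0 0" --pt "0 -0.08 -0.18 0 0 0 0" --pt "0 -0.12 -0.28 0 0 0 0" --pt "0 -0.17 -0.38 0 0 0 0" --pt "0 -0.21 -0.48 0 0 0 0" --pt "0 -0.26 -0.57 0 0 0 0" --pt "0 -0.3 -0.67 0 0 0 0" --pt "0 -0.35 -0.76 0 0 0 0" --pt "0 -0.39 -0.86 0 0 0 0" --pt "0 -0.43 -0.95 0 0 0 0"

```text
clock: 9.47
eef_pos: [0.5816, -0.2777, 0.1483]
ee_rot: [-0.0, 0.182, 0.983, -0.0]
contact_force: [-0.1, 0.8, 0.4]
gripper_width: 0.0002
finger_force: 0.0
```

>>> arm_command --pt "0 0 0 0.06 0 0 0" --pt "0 0 0 0.13 0 0 0" --pt "0 0 0 0.2 0 0 0" --pt "0 0 0 0.27 0 0 0" --pt "0 0 0 0.34 0 0 0" --pt "0 0 0 0.4 0 0 0" --pt "0 0 0 0.45 0 0 0" --pt "0 0 0 0.5 0 0 0" --pt "0 0 0 0.52 0 0 0" --pt "0 0 0 0.52 0 0 0"

```text
clock: 10.3
eef_pos: [0.5812, -0.276, 0.0851]
ee_rot: [-0.001, 0.182, 0.983, 0.0]
contact_force: [-0.7, 1.1, -0.1]
gripper_width: 0.0005
finger_force: 0.0
```

```bash
python3 - <<'E'
from h import *
S=optics.read_camera("side")
cv2.imwrite("pics/near2.png",cv2.resize(S["image"][130:430,290:490],(400,600),interpolation=cv2.INTER_CUBIC)[:,:,::-1])
print([b for b in blobs(S["image"],"white") if abs(b[0]-[337,206]).max()<12])
s=telemetry.observe();print(s["clock"],s["eef_pos"],s["contact_force"])
E
```

```text
[(array([337.1, 206.8]), [327, 199, 21, 16, 265])]
10.35 [ 0.58150319 -0.27627031  0.08569199] [-0.21802365 -0.18445452  0.33347034]
```

View pics/near2.png

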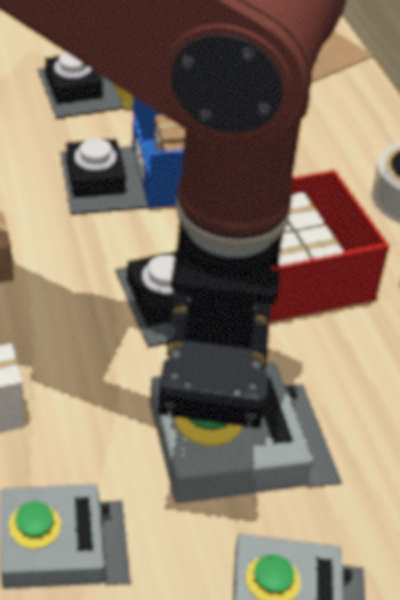

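The blue button is back up, with its blob at (337,206) as before. The fingertips are over the large console's green button (crop (210,420)). Pressing it now.

>>> arm_command --pt "0 0 0 0.04 0 0 0" --pt "0 0 0 0.08 0 0 0" --pt "0 0 0 0.1 0 0 0" --pt "0 0 0 0.115 0 0 0" --pt "0 0 0 0.13 0 0 0" --pt "0 0 0 0.145 0 0 0" --pt "0 0 0 0.16 0 0 0" --pt "0 0 0 0.17 0 0 0" --pt "0 0 0 0.18 0 0 0" --pt "0 0 0 0.18 0 0 0"

```text
clock: 11.18
eef_pos: [0.5817, -0.2764, 0.0644]
ee_rot: [0.0, 0.182, 0.983, -0.0]
contact_force: [-2.7, 0.9, 3.4]
gripper_width: 0.0005
finger_force: 1.8
```

>>> arm_command --pt "0 0 0 0.003 0 0 0" --pt "0 0 0 0.006 0 0 0" --pt "0 0 0 0.009 0 0 0" --pt "0 0 0 0.012 0 0 0" --pt "0 0 0 0.015 0 0 0" --pt "0 0 0 0.015 0 0 0" --pt "0 0 0 0.015 0 0 0" --pt "0 0 0 0.015 0 0 0" --pt "0 0 0 0.015 0 0 0" --pt "0 0 0 0.015 0 0 0"

```text
clock: 12.02
eef_pos: [0.5818, -0.2765, 0.0643]
ee_rot: [0.0, 0.182, 0.983, -0.0]
contact_force: [-6.0, 3.0, 12.7]
gripper_width: 0.0004
finger_force: 6.6
```

The tip stalled at 0.053 with 12.7 N, so the button is fully down. Withdrawing.

>>> arm_command --pt "0 0 0 -0.03 0 0 0" --pt "0 0 0 -0.08 0 0 0" --pt "0 0 0 -0.16 0 0 0" --pt "0 0 0 -0.26 0 0 0" --pt "0 0 0 -0.36 0 0 0" --pt "0 0 0 -0.48 0 0 0" --pt "0 0 0 -0.6 0 0 0" --pt "0 0 0 -0.72 0 0 0" --pt "0 0 0 -0.85 0 0 0" --pt "0 0 0 -0.95 0 0 0"

```text
clock: 12.85
eef_pos: [0.5822, -0.2767, 0.1794]
ee_rot: [0.001, 0.182, 0.983, -0.0]
contact_force: [0.4, -0.5, 0.4]
gripper_width: 0.0004
finger_force: 0.0
```

>>> arm_command --pt "0 0 0.1 -0.1 0 0 0" --pt "0 0 0.2 -0.2 0 0 0" --pt "0 0 0.3 -0.3 0 0 0" --pt "0 0 0.4 -0.4 0 0 0" --pt "0 0 0.5 -0.5 0 0 0" --pt "0 0 0.6 -0.6 0 0 0" --pt "0 0 0.7 -0.6 0 0 0" --pt "0 0 0.8 -0.6 0 0 0" --pt "0 0 0.9 -0.6 0 0 0" --pt "0 0 0.9 -0.6 0 0 0"

```text
clock: 13.68
eef_pos: [0.6206, -0.1727, 0.2473]
ee_rot: [-0.001, 0.181, 0.983, 0.001]
contact_force: [0.1, 0.2, -0.8]
gripper_width: 0.0009
finger_force: 0.0
```

```bash
python3 - <<'E'
from h import *
S=optics.read_camera("side")
cv2.imwrite("pics/end.png",S["image"][:,:,::-1])
print([(b[0],b[1]) for b in blobs(S["image"],"green")])
s=telemetry.observe();print(s["clock"],s["eef_pos"],s["contact_force"])
E
```

```text
[(array([394.2, 336.3]), [382, 326, 25, 21, 397]), (array([306.8, 389. ]), [298, 381, 18, 17, 248]), (array([426.7, 416.3]), [418, 407, 19, 19, 281])]
13.7333 [ 0.62023077 -0.17398223  0.24728098] [-1.48636525 -0.16375427  0.71043423]
```

View pics/end.png

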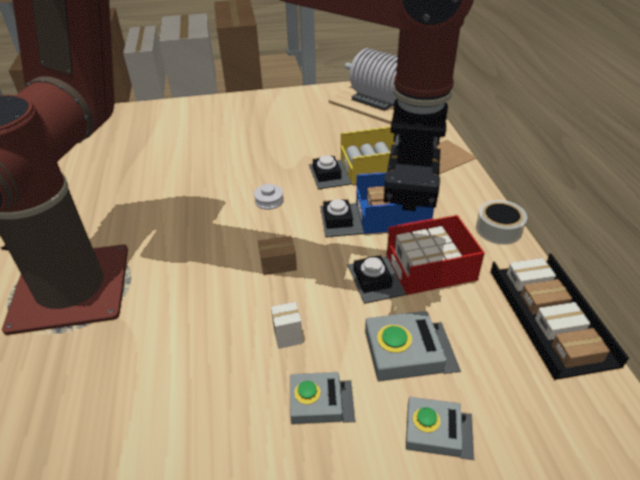

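The green button at (394,336) now sits 3 px lower and looks flat, so it has latched. The other buttons, the cartons and the pulley are where they were, and the arm is clear of everything.

```bash
python3 -c "
from plant import workorder
print(workorder.job_done())"
```

```text
the job is handed in; nothing more can be done
None
```

I pressed the blue bin's white button fully down and it came back up, then pressed the large console's green button until it latched; the arm withdrew and the job was handed in at about 14 s (no verdict was returned).

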